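# Weigh down a glued button with the full tin

## Task

First slide the carriage of the little glue press by its wooden grip until the button on the cover sits centred under the press foot, which must still be up. Then find by heft which of the three look-alike tins is the full, heavy one and set it gently and upright in the middle of the press's weight pan, so that it alone keeps the foot fully down on the button. Do not leave a lighter tin on the pan; leave the other two tins standing upright on the table, and the rest of the things where they are.

Things in the scene. Friction and masses are not known exactly. Their poses are not given: they have to be found in the camera images.
- tin_1: one of three look-alike closed square metal tins, 54 x 54 mm and 74 mm tall, plain aluminium with a steel lid that does not come off. Origin: centre of its underside, z up, x and y square to its sides. What it holds is hidden and slides about by up to 2 mm: exactly one of the three is full (0.53 to 0.61 kg in all), the other two are mostly empty (0.19 to 0.28 kg each). Which one is full changes every time, whatever its number or place
- tin_2: one of three look-alike closed square metal tins, 54 x 54 mm and 74 mm tall, plain aluminium with a steel lid that does not come off. Origin: centre of its underside, z up, x and y square to its sides. What it holds is hidden and slides about by up to 2 mm: exactly one of the three is full (0.53 to 0.61 kg in all), the other two are mostly empty (0.19 to 0.28 kg each). Which one is full changes every time, whatever its number or place
- tin_3: one of three look-alike closed square metal tins, 54 x 54 mm and 74 mm tall, plain aluminium with a steel lid that does not come off. Origin: centre of its underside, z up, x and y square to its sides. What it holds is hidden and slides about by up to 2 mm: exactly one of the three is full (0.53 to 0.61 kg in all), the other two are mostly empty (0.19 to 0.28 kg each). Which one is full changes every time, whatever its number or place
- button_top (a point): centre of the top of the dark wooden button (18 mm across, 4 mm high) that lies glued on a cardboard cover fixed to the plywood carriage; 35 mm above the table. Its y axis is the direction the carriage slides
- carriage (a joint): how far the carriage has slid along the press bed towards its +y end, 0 to 0.13 m; 0.09 puts the button under the foot. It slides straight, with about 2 N of friction, and stays where it is left
- carriage_grip (a point): point in the upright wooden grip block of the carriage, 133 mm from the button towards the -y end. The block is 18 mm (x) by 40 mm (y), its top is 69 mm above the table and 19 mm above this point, its foot stands on the plywood at 27 mm. Axes as the press: y along the slide
- foot_tip (a point): centre of the underside of the press's round foot (rubber, 18 mm across), on a vertical spindle that carries the pan; 48 mm above the table when up
- pan_top (a point): centre of the flat round top of the weight pan (96 mm across, no rim), straight above the foot, 134 mm above the table when up. The bridge that guides the spindle (below the pan, top 112 mm above the table) and its two rods stand on the press's +x side
- foot (a joint): how far the foot and pan have gone down: 0 up, 0.012 m fully down with the foot on the button (when the button is under it). A spring holds it up: it starts to sink at about 3.6 N on the pan and is fully down from about 4.4 N, so only the full tin brings it down and keeps it down
- tape: roll of paper tape lying flat, 48 mm across, 18 mm high, among the tins. Origin: centre of its underside. A bystander
- glue_stick: upright white glue stick, 27 mm across, 92 mm tall. Origin: centre of its underside. A bystander
- bead_jar: glass jar with steel lid, 60 mm across, 80 mm tall. Origin: centre of its underside. A bystander
- card_box: closed cardboard box 70 x 100 x 35 mm. Origin: centre of its underside. A bystander
- eraser: white eraser 22 x 50 x 13 mm. Origin: centre of its underside. A bystander

How it is judged:
On the way:
1. the button is centred under the foot to 4 mm and the carriage at rest while the foot is still up (horizontal distance between button_top and foot_tip below 0.004 m and value of joint foot below 0.003 m and velocity of joint carriage between -0.005 and 0.005 m/s), for 0.2 s.
At the end, for the whole second after the job is handed in: The button is within 4 mm of the foot's axis; the foot is at least 10.5 mm down, held by one tin that stands on the pan, upright to 0.1 rad and within 25 mm of the pan's centre; the other two tins stand upright (0.1 rad) on the table; all tins at rest and released (horizontal distance between button_top and foot_tip below 0.004 m and value of joint foot above 0.0105 m and ((distance between tin_1 and pan_top below 0.025 m and height (world z) of each of tin_2, tin_3 below 0.006 m) or (distance between tin_2 and pan_top below 0.025 m and height (world z) of each of tin_1, tin_3 below 0.006 m) or (distance between tin_3 and pan_top below 0.025 m and height (world z) of each of tin_1, tin_2 below 0.006 m)) and angle between each of tin_1, tin_2, tin_3's own z axis and vertical below 0.1 rad and linear speed of each of tin_1, tin_2, tin_3 below 0.02 m/s); the robot touches nothing.
It fails at once if a tin too light to bring the foot down is left on the pan (gripper more than 0.12 m away from the tin's underside) ((distance between tin_1 and pan_top below 0.04 m and distance between the grasp point and tin_1 above 0.12 m and value of joint foot below 0.006 m) or (distance between tin_2 and pan_top below 0.04 m and distance between the grasp point and tin_2 above 0.12 m and value of joint foot below 0.006 m) or (distance between tin_3 and pan_top below 0.04 m and distance between the grasp point and tin_3 above 0.12 m and value of joint foot below 0.006 m)).
It fails at once if the foot is slammed down (faster than 0.3 m/s) (velocity of joint foot above 0.3 m/s).
It fails at once if a tin is tipped over (more than 0.6 rad) (angle between any of tin_1, tin_2, tin_3's own z axis and vertical above 0.6 rad).
It fails at once if a bystander is moved by more than 40 mm (distance of any of tape, glue_stick, bead_jar, card_box, eraser from where it was at the start of the episode above 0.04 m).
It also fails if it takes over 72 s, if anything falls off the work surface, if the arm or the gripper's body presses on something with over 40 N, if the wrist force passes 120 N, or if a joint passes its speed limit or range.

## Robot

A 6-joint arm with a two-finger parallel gripper is mounted at the origin on the work surface. World frame = base frame: x ahead of the robot, y to its left, z up, the work surface at z = 0. Lengths are in m, angles in rad, forces in N, time in s.
With the tool pointing down it reaches from about 0.4 to 0.825 m from the base axis. Payload 7 kg.
Tool frame: the origin (TCP) lies between the finger pads; the fingertips stand 22 mm ahead of it and the grasp point (between the pads) lies 3 mm ahead of it; z points along the fingers, y is the direction in which the jaws open and shut (so a half turn about z gives the same grasp; the last joint's range is limited). The gripper opens to 88 mm and grips with 3 to 60 N. Pads are 19 mm wide; open, the fingers measure 130 mm over their backs; the gripper's body (78 mm by 193 mm) begins 47 mm behind the grasp point.
Start: joints at [1.5, 0.359, 0.012, 0, -1.224, -0.288], TCP at [0.237, 0.632, 0.249] pointing down, gripper open.
Joint ranges: [-3.07, 3.07], [-1.43, 2.12], [-1.02, 1.25], [-3.03, 1.67], [-3.05, -0], [-3.03, 3.03]. Speed limits (rad/s): [2.39, 2.39, 3.01, 3.14, 3.14, 3.14].

## Interface

Orientations are given as [roll, pitch, yaw] about the fixed x, y, z axes, in that order (R = Rz(yaw) Ry(pitch) Rx(roll)).
In Python, from station import * gives the robot as it stands. The module is installed in compiled form; this text tells all that it offers.
- The arm moves only by the tool move_arm, never from a script. Its argument "rows" is a list of rows, each an object with "delta_rot": the turn, a rotation vector about the world's x, y, z in degrees, a list of three; "delta_pos": the shift along the world's x, y, z in cm, a list of three; "hand": the finger opening in cm, from 0 to 8.76. A call has exactly 10 rows; each row shifts and turns the commanded pose from where the row before left it; what a row does not reach is not made up. A row lasts 1/10 s, in which the tool goes at most 50 mm and 8.59 degrees, less where a joint would pass 70% of its speed; a pose out of reach is approached as far as the arm can. A call is refused whole if a number of a shift passes 5 or a number of a turn 8.59, either way. A call with a gripper value outside its range is refused whole. The fingers move at their own pace and stop on an object; "force" is the grip in N (left out, the last holds). Time passes only in rows, so rows that do not move let the fingers close, or fill a call up. It gives the time, the measured TCP pose, the force and the opening at its end, in the units of the state.
- get_state(): the state, without advancing time (a new reading comes with each control period).
- grab_frame(name): name is "side" or "top"; returns the picture (400x640x3 uint8, blue, green, red); there is no depth.
- camera_info(name): a dict with "camera_matrix" (3x3 intrinsics, pixels), "dist" ([k1, k2, p1, p2, k3] as OpenCV has them; the pictures are not rectified), "world_from_camera" (4x4, takes a point from camera to world coordinates). Camera axes: x right, y down, z forward; pixel columns grow to the right and rows downward; lengths in m; the calibration is good to about 2 mm. A picture is of the moment at which its call begins. camera_info takes no time and is no camera call.
- job_done(): hands the job in, once; it reports no verdict.
The state is a dict: "t": time; "q": joint angles; "qd": joint speeds; "joint_efforts": joint torques, N m; "eef_pos": TCP position; "ee_rot": TCP orientation; "force": force on the tool from outside, world axes, zero at the start; "moment": the same for the moment, N m; "width": finger opening in m.
Only numpy, scipy, OpenCV 4.12 (cv2) and the standard library are available. Lean on these libraries where they do the work, as an engineer would, in place of code of your own. Each camera call takes 0.05 s, during which the arm holds its last target.

## Working session

There is one attempt and no reset: what is moved stays moved. The work goes in short steps, Python scripts to look and compute and a tool call to move; the robot and the scene stay as the last step left them, time stands still between calls to the robot, and variables do not carry over. Pictures are saved under pics/ and viewed, and the job is handed in when it is done.

Besides the shell and the picture viewer there is one more tool, called as name(argument=value, ...) on one line, values as JSON. move_arm: Moves the arm, as the interface text tells. Its arguments: {"type":"object","properties":{"rows":{"type":"array"},"force":{"type":"number"}},"required":["rows"]}

```bash
mkdir -p pics; python3 - <<'E'
from station import *
import cv2,numpy as np
for n in("side","top"):
    f=grab_frame(n);cv2.imwrite(f"pics/{n}0.png",f)
    c=camera_info(n);print(n,np.round(c["camera_matrix"],1).tolist(),c["dist"],np.round(c["world_from_camera"],4).tolist())
print(get_state())
E
```

```text
side [[481.7, 0.0, 318.8], [0.0, 481.7, 195.7], [0.0, 0.0, 1.0]] [-0.01030802  0.          0.          0.          0.        ] [[0.9745, -0.1574, 0.1602, 0.3077], [-0.2236, -0.613, 0.7578, -0.9981], [-0.0211, -0.7742, -0.6326, 0.9821], [0.0, 0.0, 0.0, 1.0]]
top [[405.6, 0.0, 315.7], [0.0, 405.6, 197.6], [0.0, 0.0, 1.0]] [-0.01100974  0.          0.          0.          0.        ] [[-0.0079, -0.9895, 0.1446, 0.3969], [-1.0, 0.0078, -0.0018, 0.0544], [0.0007, -0.1446, -0.9895, 1.3014], [0.0, 0.0, 0.0, 1.0]]
{'t': 0.1, 'q': array([ 1.50006817e+00,  3.59319092e-01,  1.11465205e-02, -2.83883889e-04,
       -1.22409671e+00, -2.88108959e-01]), 'qd': array([ 0.0005659 , -0.00137411,  0.00065179,  0.00018358, -0.0012022 ,
        0.0015334 ]), 'joint_efforts': array([-9.45022475e-04, -5.84165347e+01,  2.93754745e+01,  7.01554298e+00,
        1.01949045e-02, -5.81516838e-05]), 'eef_pos': array([0.23693339, 0.63161999, 0.24771659]), 'ee_rot': array([ 3.14010457e+00, -1.62676961e-04, -3.58933652e-01]), 'force': array([ 0.27352391, -0.37769558,  0.00138617]), 'moment': array([ 0.03416546, -0.02939586,  0.01064478]), 'width': 0.08749639768483733}
```

View pics/side0.png

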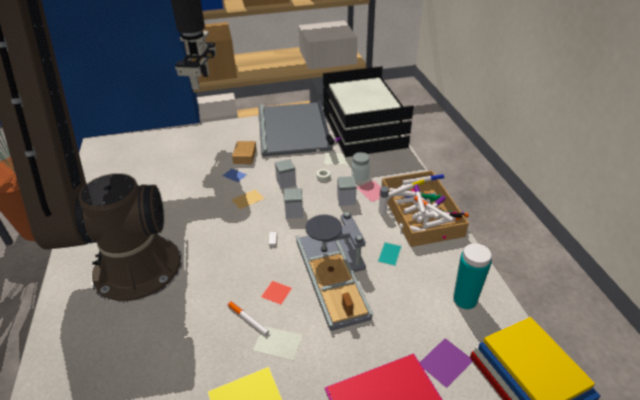

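View pics/top0.png

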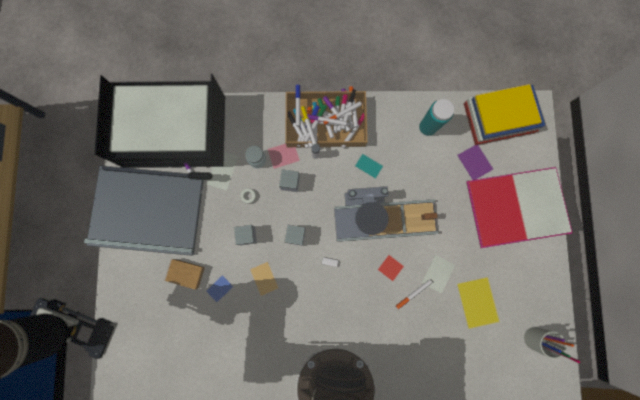

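The side view shows the press at about (335,270) with its grip at (347,300), and tins at (285,170), (293,202) and (346,190). In the top view the tins are at (290,180), (245,234) and (296,234), the pan at (373,218) and the grip at (428,216).

```bash
python3 - <<'E'
import cv2
a=cv2.imread("pics/top0.png")[140:260,210:450];cv2.imwrite("pics/topc.png",cv2.convertScaleAbs(cv2.resize(a,(800,400),interpolation=cv2.INTER_CUBIC),alpha=1.6))
a=cv2.imread("pics/side0.png")[140:340,230:400];cv2.imwrite("pics/sidec.png",cv2.convertScaleAbs(cv2.resize(a,(510,600),interpolation=cv2.INTER_CUBIC),alpha=1.4))
E
```

```text
(no output)
```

View pics/topc.png

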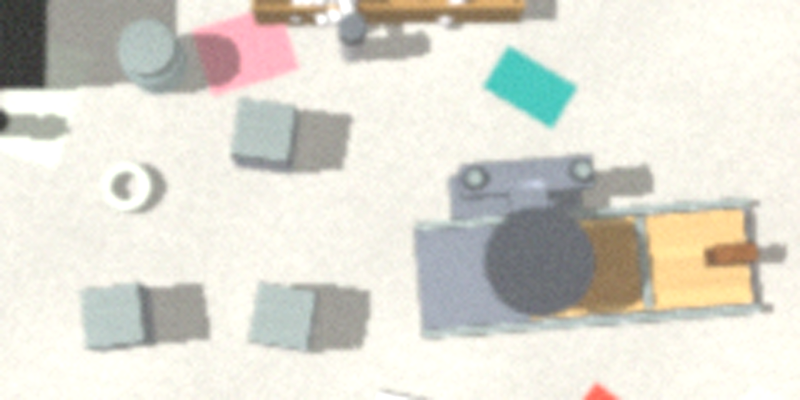

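View pics/sidec.png

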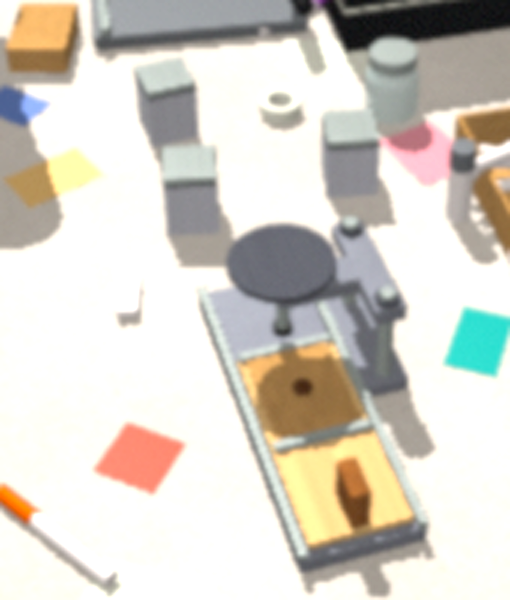

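```bash
cat >h.py <<'E'
from station import *
import cv2,numpy as np
C={n:camera_info(n) for n in("side","top")}
def ray(n,uv):
    c=C[n];p=cv2.undistortPoints(np.float64(uv).reshape(-1,1,2),np.array(c["camera_matrix"]),np.array(c["dist"])).reshape(-1,2)
    T=np.array(c["world_from_camera"]);d=np.c_[p,np.ones(len(p))]@T[:3,:3].T
    return T[:3,3],d
def plane(n,uv,z):
    o,d=ray(n,uv);return o+d*((z-o[2])/d[:,2])[:,None]
def tri(a,b):
    o1,d1=ray("top",a);o2,d2=ray("side",b);d1=d1[0];d2=d2[0]
    s=np.linalg.lstsq(np.c_[d1,-d2],o2-o1,rcond=None)[0];p,q=o1+d1*s[0],o2+d2*s[1]
    return (p+q)/2,np.linalg.norm(p-q)
def pix(n,P):
    c=C[n];T=np.linalg.inv(np.array(c["world_from_camera"]))
    return cv2.projectPoints(np.float64(P).reshape(-1,1,3),cv2.Rodrigues(T[:3,:3])[0],T[:3,3],np.array(c["camera_matrix"]),np.array(c["dist"]))[0].reshape(-1,2)
def up(img,x0,y0,w,h,k=8):
    a=img[y0:y0+h,x0:x0+w];return cv2.resize(a,(w*k,h*k),interpolation=cv2.INTER_CUBIC)
def topx(p,x0,y0,k=8): # upscaled pixel -> image pixel
    return (np.float64(p).reshape(-1,2)+.5)/k-.5+[x0,y0]
E
python3 - <<'E'
from h import *
t=cv2.imread("pics/top0.png");s=cv2.imread("pics/side0.png")
for n,im,pts in(("top",t,[(289,179),(295,185),(288,187),(244,232),(295,234),(255,250),(301,234),(372,218),(360,235),(250,197),(340,222),(425,216),(415,222),(345,215)]),
 ("side",s,[(285,165),(286,175),(293,194),(294,208),(346,182),(346,195),(280,200),(323,227),(331,269),(346,297),(350,307),(323,250),(310,235)])):
    for p in pts: print(n,p,im[p[1],p[0]],cv2.cvtColor(im[p[1]:p[1]+1,p[0]:p[0]+1],cv2.COLOR_BGR2HSV)[0,0])
E
```

```text
top (289, 179) [122 123 114] [ 87  19 123]
top (295, 185) [115 119 111] [ 75  17 119]
top (288, 187) [95 97 92] [78 13 97]
top (244, 232) [126 127 119] [ 86  16 127]
top (295, 234) [124 126 116] [ 84  20 126]
top (255, 250) [154 160 162] [ 23  13 162]
top (301, 234) [122 125 114] [ 82  22 125]
top (372, 218) [73 68 68] [120  17  73]
top (360, 235) [115 108 104] [109  24 115]
top (250, 197) [151 157 157] [ 30  10 157]
top (340, 222) [116 109 105] [109  24 116]
top (425, 216) [ 51  75 105] [ 13 131 105]
top (415, 222) [ 99 139 165] [ 18 102 165]
top (345, 215) [114 108 102] [105  27 114]
side (285, 165) [150 155 149] [ 65  10 155]
side (286, 175) [98 94 94] [120  10  98]
side (293, 194) [153 159 151] [ 68  13 159]
side (294, 208) [104 101 101] [120   7 104]
side (346, 182) [147 152 146] [ 65  10 152]
side (346, 195) [104 100 101] [128  10 104]
side (280, 200) [182 194 203] [ 17  26 203]
side (323, 227) [85 79 78] [116  21  85]
side (331, 269) [14 29 51] [ 12 185  51]
side (346, 297) [ 41  86 140] [ 14 180 140]
side (350, 307) [22 45 74] [ 13 179  74]
side (323, 250) [44 45 43] [75 11 45]
side (310, 235) [80 74 73] [116  22  80]
```

```bash
cat >m.py <<'E'
from h import *
def lid(n,im,c,r=16,vmin=108,gr=3,save=None):
    x0,y0=c[0]-r,c[1]-r
    a=up(cv2.bilateralFilter(im,5,12,3),x0,y0,2*r,2*r).astype(int)
    m=((a[...,1]-a[...,2]>gr)&(a.max(2)>vmin)).astype(np.uint8)
    m=cv2.morphologyEx(cv2.morphologyEx(m,cv2.MORPH_OPEN,np.ones((17,17))),cv2.MORPH_CLOSE,np.ones((17,17)))
    cs=cv2.findContours(m,0,cv2.CHAIN_APPROX_NONE)[0];k=max(cs,key=cv2.contourArea)
    if save: 
        b=a.clip(0,255).astype(np.uint8);cv2.drawContours(b,[k],-1,(0,0,255),1);cv2.imwrite(save,b)
    M=cv2.moments(k);cen=topx([M["m10"]/M["m00"],M["m01"]/M["m00"]],x0,y0)[0]
    P=plane(n,topx(k,x0,y0),.074)[:,:2]
    R=cv2.minAreaRect((P*1000).astype(np.float32))
    return cen,P,R
if __name__=="__main__":
    t=cv2.imread("pics/top0.png");s=cv2.imread("pics/side0.png")
    for i,(a,b) in enumerate([((289,180),(346,184)),((244,234),(285,166)),((295,234),(292,196))]):
        ct,P,R=lid("top",t,a,save=f"pics/lt{i}.png");cs,P2,R2=lid("side",s,b,vmin=125,save=f"pics/ls{i}.png")
        print(np.round(tri(ct,cs)[0],4),round(tri(ct,cs)[1],4),"top",np.round(plane("top",[ct],.074),4),"side",np.round(plane("side",[cs],.074),4),R,R2)
    ims=[[cv2.imread(f"pics/l{x}{i}.png") for i in range(3)] for x in "ts"]
    cv2.imwrite("pics/lids.png",cv2.vconcat([cv2.hconcat(r) for r in ims]))
E
python3 m.py
```

```text
[0.6364 0.1359 0.0738] 0.0008 top [[0.6367 0.1359 0.074 ]] side [[0.6359 0.1357 0.074 ]] ((636.9185791015625, 135.74302673339844), (52.640560150146484, 53.57579040527344), 81.50597381591797) ((636.3824462890625, 138.76426696777344), (58.29480743408203, 51.03424835205078), 75.54048156738281)
[0.4651 0.2729 0.073 ] 0.0015 top [[0.4658 0.2727 0.074 ]] side [[0.4642 0.2716 0.074 ]] ((465.6763610839844, 272.49261474609375), (55.68007278442383, 52.6826057434082), 6.0254597663879395) ((464.17242431640625, 272.2646179199219), (50.8433723449707, 50.24885940551758), 6.269352436065674)
[0.4635 0.1179 0.074 ] 0.0012 top [[0.4641 0.1179 0.074 ]] side [[0.4629 0.1179 0.074 ]] ((464.1501159667969, 117.61184692382812), (53.044315338134766, 56.25703048706055), 80.45633697509766) ((463.1104431152344, 118.53018188476562), (51.33177947998047, 51.44049835205078), 80.06461334228516)
```

View pics/lids.png

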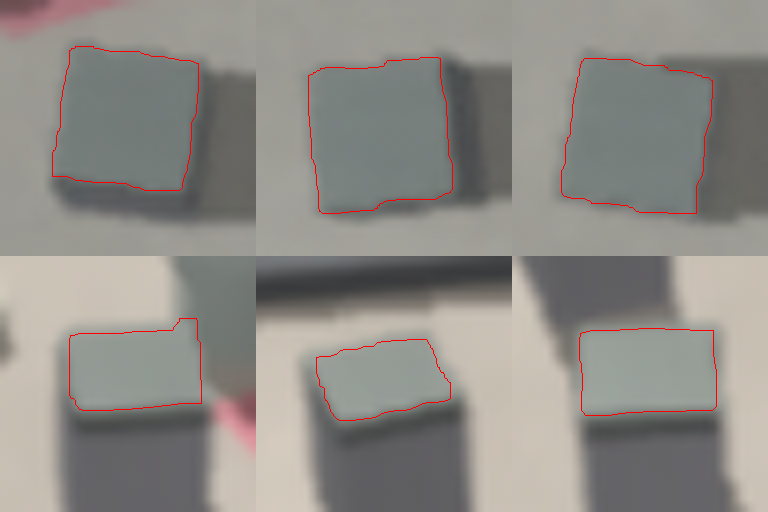

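Lid outlines (top row from the overhead view, bottom row from the side view) trace each tin lid cleanly. The two views agree to about 1.5 mm at z≈0.074, with sides near 54 mm. Next I measure the press.

```bash
cat >p.py <<'E'
from h import *
import sys
def big(m,cl=9):
    m=cv2.morphologyEx(m.astype(np.uint8),cv2.MORPH_OPEN,np.ones((cl,cl)));cs=cv2.findContours(m,0,cv2.CHAIN_APPROX_NONE)[0];return max(cs,key=cv2.contourArea)
def cen(k,x0,y0):
    M=cv2.moments(k);return topx([M["m10"]/M["m00"],M["m01"]/M["m00"]],x0,y0)[0]
def press(t,s,tag,grip=True):
    out={}
    hsv=lambda a:cv2.cvtColor(a,cv2.COLOR_BGR2HSV).astype(int)
    # pan top
    a=up(t,350,195,45,48);k=big((hsv(a)[...,2]<90)&(hsv(a)[...,1]<60),41);cv2.drawContours(a,[k],-1,(0,0,255),1);cv2.imwrite(f"pics/{tag}pt.png",a)
    out["pan_t"]=topx([cv2.fitEllipse(cv2.convexHull(k))[0]],350,195)[0]
    a=up(s,300,208,50,40);k=big((hsv(a)[...,2]<98)&(hsv(a)[...,1]<80),41);cv2.drawContours(a,[k],-1,(0,0,255),1);cv2.imwrite(f"pics/{tag}ps.png",a)
    out["pan_s"]=topx([cv2.fitEllipse(cv2.convexHull(k))[0]],300,208)[0]
    # button side
    a=up(s,320,255,25,25);k=big((hsv(a)[...,2]<72),9);cv2.drawContours(a,[k],-1,(0,0,255),1);cv2.imwrite(f"pics/{tag}bs.png",a)
    out["but_s"]=cen(k,320,255)
    if grip:
        a=up(t,412,204,32,24);k=big((a.max(2)<125)&(hsv(a)[...,1]>100),9);cv2.drawContours(a,[k],-1,(0,0,255),1);cv2.imwrite(f"pics/{tag}gt.png",a)
        out["grip_t"]=cen(k,412,204);print("gripT rect",cv2.minAreaRect((plane("top",topx(k,412,204),.069)[:,:2]*1000).astype(np.float32)))
        a=up(s,335,285,28,35);h=hsv(a);k=big((h[...,2]<165)&(h[...,1]>165)&(h[...,2]>105),5);cv2.drawContours(a,[k],-1,(0,0,255),1);cv2.imwrite(f"pics/{tag}gs.png",a)
        out["grip_s"]=cen(k,335,285)
    return out
if __name__=="__main__":
    t=cv2.imread("pics/top0.png");s=cv2.imread("pics/side0.png");o=press(t,s,"a")
    for k,v in o.items(): print(k,v.round(2))
    print("pan",tri(o["pan_t"],o["pan_s"]),plane("top",[o["pan_t"]],.134),plane("side",[o["pan_s"]],.134))
    print("grip",tri(o["grip_t"],o["grip_s"]),plane("top",[o["grip_t"]],.069),plane("side",[o["grip_s"]],.069))
    print("but",plane("side",[o["but_s"]],.035))
    L=[cv2.imread(f"pics/a{x}.png") for x in("pt","ps","bs","gt","gs")]
    L=[cv2.copyMakeBorder(x,0,400-x.shape[0],0,400-x.shape[1],0) for x in L]+[np.zeros((400,400,3),np.uint8)]
    cv2.imwrite("pics/press.png",cv2.resize(cv2.vconcat([cv2.hconcat(L[:3]),cv2.hconcat(L[3:])]),(800,533)))
E
python3 p.py
```

```text
gripT rect ((517.3084716796875, -292.59197998046875), (20.300790786743164, 47.453880310058594), 4.541574478149414)
pan_t [373.02 215.32]
pan_s [324.49 228.76]
but_s [330.48 268.6 ]
grip_t [428.62 216.01]
grip_s [347.1  299.33]
pan (array([ 0.51103856, -0.11315337,  0.13096012]), np.float64(0.007441567363701941)) [[ 0.51444825 -0.11319382  0.134     ]] [[ 0.50655268 -0.11634501  0.134     ]]
grip (array([ 0.51831386, -0.29419101,  0.06264281]), np.float64(0.00036982251467001875)) [[ 0.5175075 -0.2923727  0.069    ]] [[ 0.51704394 -0.29906198  0.069     ]]
but [[ 0.50959026 -0.16535557  0.035     ]]
```

View pics/press.png

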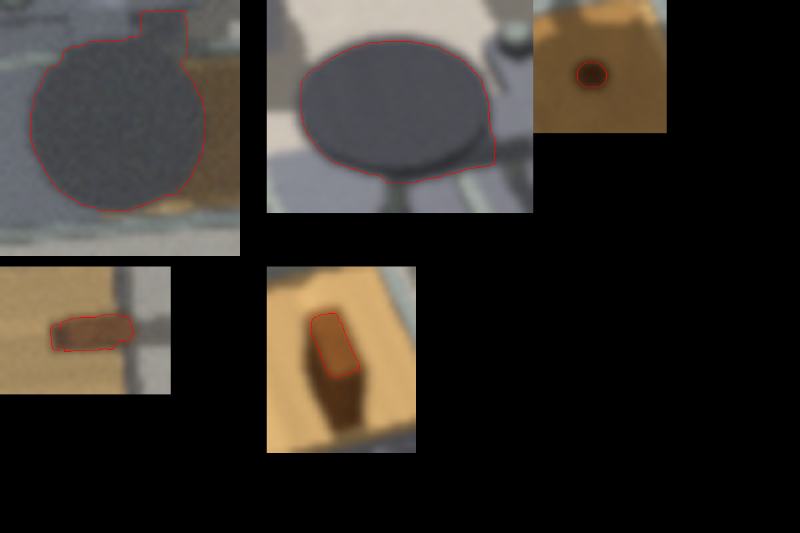

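```bash
cat >pan.py <<'E'
from p import *
from scipy.optimize import least_squares
def circ(n,uv,z,sel,r=None):
    P=plane(n,uv,z)[:,:2];c=P.mean(0)
    P=P[sel(P)]
    f=lambda v:np.hypot(*(P-v[:2]).T)-(r or v[2])
    R=least_squares(f,[*c,.048],loss="soft_l1",f_scale=.001);return R.x,np.abs(f(R.x)).mean()
if __name__=="__main__":
    hsv=lambda a:cv2.cvtColor(a,cv2.COLOR_BGR2HSV).astype(int)
    t=cv2.imread("pics/top0.png");s=cv2.imread("pics/side0.png")
    a=up(t,350,195,45,48);k=big((hsv(a)[...,2]<90)&(hsv(a)[...,1]<60),41);U=topx(k,350,195)
    print(circ("top",U,.134,lambda P:P[:,0]<.525))
    a=up(s,300,208,50,40);k=big((hsv(a)[...,2]<98)&(hsv(a)[...,1]<80),41);U=topx(k,300,208)
    print(circ("side",U,.134,lambda P:P[:,1]>-.115),circ("side",U,.134,lambda P:P[:,1]>-.115,.048))
    a=up(s,315,242,16,14);k=big(a.max(2)<62,5);cv2.drawContours(a,[k],-1,(0,0,255),1);cv2.imwrite("pics/foot.png",cv2.resize(a,None,fx=3,fy=3))
    U=topx(k,315,242);print(U.min(0),U.max(0))
E
python3 pan.py
```

```text
(array([ 0.50753929, -0.10908156,  0.04745277]), np.float64(0.0005525893943966513))
(array([ 0.50511105, -0.10865555,  0.04535402]), np.float64(0.0004173003986859029)) (array([ 0.5047231 , -0.11174461,  0.048     ]), np.float64(0.0009502468638543779))
[321.8125 248.6875] [326.0625 251.0625]
```

View pics/foot.png

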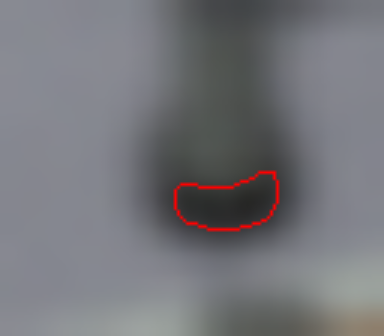

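Pan centre is about (0.506,-0.109), the two views agreeing to 2–3 mm. The foot hangs at side pixel (324,251). Button is at (0.510,-0.165) and the grip at (0.517,-0.2985), 134 mm apart as expected, with press yaw about +3.4°. The carriage must slide about 56 mm. Moving above the grip now, jaws along the press x.

move_arm(rows=[{"delta_pos": [2.2,-4.4,0],"delta_rot": [0,0,-6.6],"hand": 4.5},{"delta_pos": [2.2,-4.4,0],"delta_rot": [0,0,-6.6],"hand": 4.5},{"delta_pos": [2.2,-4.4,0],"delta_rot": [0,0,-6.6],"hand": 4.5},{"delta_pos": [2.2,-4.4,0],"delta_rot": [0,0,-6.6],"hand": 4.5},{"delta_pos": [2.2,-4.4,0],"delta_rot": [0,0,-6.6],"hand": 4.5},{"delta_pos": [2.2,-4.4,0],"delta_rot": [0,0,-6.6],"hand": 4.5},{"delta_pos": [2.2,-4.4,0],"delta_rot": [0,0,-6.6],"hand": 4.5},{"delta_pos": [2.2,-4.4,0],"delta_rot": [0,0,-6.6],"hand": 4.5},{"delta_pos": [2.2,-4.4,0],"delta_rot": [0,0,-6.6],"hand": 4.5},{"delta_pos": [2.2,-4.4,0],"delta_rot": [0,0,-6.6],"hand": 4.5}], force=15)

```text
t: 1.1
eef_pos: [0.4573, 0.19, 0.2486]
ee_rot: [-3.141, 0.0, -1.515]
force: [0.8, 2.1, 0.9]
width: 0.0449
```

move_arm(rows=[{"delta_pos": [0.6,-4.9,0],"delta_rot": [0,0,0],"hand": 4.5},{"delta_pos": [0.6,-4.9,0],"delta_rot": [0,0,0],"hand": 4.5},{"delta_pos": [0.6,-4.9,0],"delta_rot": [0,0,0],"hand": 4.5},{"delta_pos": [0.6,-4.9,0],"delta_rot": [0,0,0],"hand": 4.5},{"delta_pos": [0.6,-4.9,0],"delta_rot": [0,0,0],"hand": 4.5},{"delta_pos": [0.6,-4.9,0],"delta_rot": [0,0,0],"hand": 4.5},{"delta_pos": [0.6,-4.9,0],"delta_rot": [0,0,0],"hand": 4.5},{"delta_pos": [0.6,-4.9,0],"delta_rot": [0,0,0],"hand": 4.5},{"delta_pos": [0.6,-4.9,0],"delta_rot": [0,0,0],"hand": 4.5},{"delta_pos": [0.6,-4.9,0],"delta_rot": [0,0,0],"hand": 4.5}])

```text
t: 2.1
eef_pos: [0.5167, -0.3001, 0.2483]
ee_rot: [3.141, 0.0, -1.511]
force: [1.6, 1.6, 0.3]
width: 0.0452
```

```bash
python3 - <<'E'
from h import *
st=get_state();print(st["eef_pos"],st["ee_rot"],st["q"])
t=grab_frame("top");s=grab_frame("side");cv2.imwrite("pics/t1.png",t);cv2.imwrite("pics/s1.png",s)
cv2.imwrite("pics/s1c.png",cv2.convertScaleAbs(cv2.resize(s[180:340,260:420],(640,640)),alpha=1.3)[:600])
E
```

```text
[ 0.51673646 -0.30009297  0.24829671] [ 3.14132631e+00  2.25537923e-04 -1.51077628e+00] [-1.99478250e-01  2.32764905e-01 -1.65539044e-01 -1.62331048e-04
 -1.17280768e+00  2.59561260e-01]
```

View pics/s1c.png

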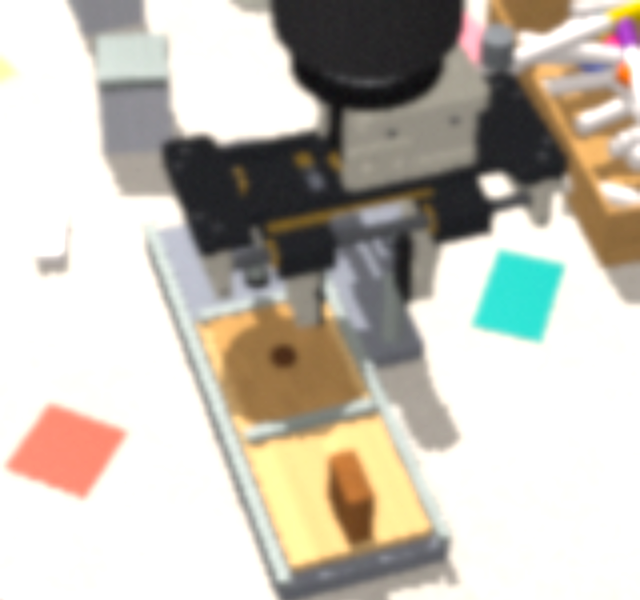

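The side crop shows the gripper above the press with its fingers spread across x, and the grip block unobstructed at crop (350,495). Descending to grasp it.

move_arm(rows=[{"delta_pos": [0.05,0.15,-4],"delta_rot": [0,0,0],"hand": 4.5},{"delta_pos": [0,0,-4],"delta_rot": [0,0,0],"hand": 4.5},{"delta_pos": [0,0,-4],"delta_rot": [0,0,0],"hand": 4.5},{"delta_pos": [0,0,-4],"delta_rot": [0,0,0],"hand": 4.5},{"delta_pos": [0,0,-2.2],"delta_rot": [0,0,0],"hand": 4.5},{"delta_pos": [0,0,-1.2],"delta_rot": [0,0,0],"hand": 4.5},{"delta_pos": [0,0,0],"delta_rot": [0,0,0],"hand": 1.0},{"delta_pos": [0,0,0],"delta_rot": [0,0,0],"hand": 1.0},{"delta_pos": [0,0,0],"delta_rot": [0,0,0],"hand": 1.0},{"delta_pos": [0,0,0],"delta_rot": [0,0,0],"hand": 1.0}])

```text
t: 3.2
eef_pos: [0.5184, -0.2967, 0.056]
ee_rot: [-3.139, -0.001, -1.511]
force: [-0.0, -0.2, -0.5]
width: 0.0182
```

move_arm(rows=[{"delta_pos": [-0.04,0.7,0],"delta_rot": [0,0,0],"hand": 1.0},{"delta_pos": [-0.04,0.7,0],"delta_rot": [0,0,0],"hand": 1.0},{"delta_pos": [-0.04,0.7,0],"delta_rot": [0,0,0],"hand": 1.0},{"delta_pos": [-0.04,0.7,0],"delta_rot": [0,0,0],"hand": 1.0},{"delta_pos": [-0.04,0.7,0],"delta_rot": [0,0,0],"hand": 1.0},{"delta_pos": [-0.04,0.7,0],"delta_rot": [0,0,0],"hand": 1.0},{"delta_pos": [-0.04,0.7,0],"delta_rot": [0,0,0],"hand": 1.0},{"delta_pos": [-0.05,0.7,0],"delta_rot": [0,0,0],"hand": 1.0},{"delta_pos": [0,0,0],"delta_rot": [0,0,0],"hand": 1.0},{"delta_pos": [0,0,0],"delta_rot": [0,0,0],"hand": 1.0}])

```text
t: 4.2
eef_pos: [0.5144, -0.2399, 0.056]
ee_rot: [-3.141, -0.0, -1.51]
force: [-2.9, 2.2, 8.9]
width: 0.0178
```

```bash
python3 - <<'E'
from h import *
st=get_state();print(st["eef_pos"],st["force"])
t=grab_frame("top");s=grab_frame("side");cv2.imwrite("pics/t2.png",t);cv2.imwrite("pics/s2.png",s)
cv2.imwrite("pics/s2c.png",cv2.convertScaleAbs(cv2.resize(s[205:305,280:380],(600,600),interpolation=cv2.INTER_CUBIC),alpha=1.6))
E
```

```text
[ 0.51435643 -0.23990124  0.05595738] [-2.85770529  2.15722539  8.89795774]
```

View pics/s2c.png

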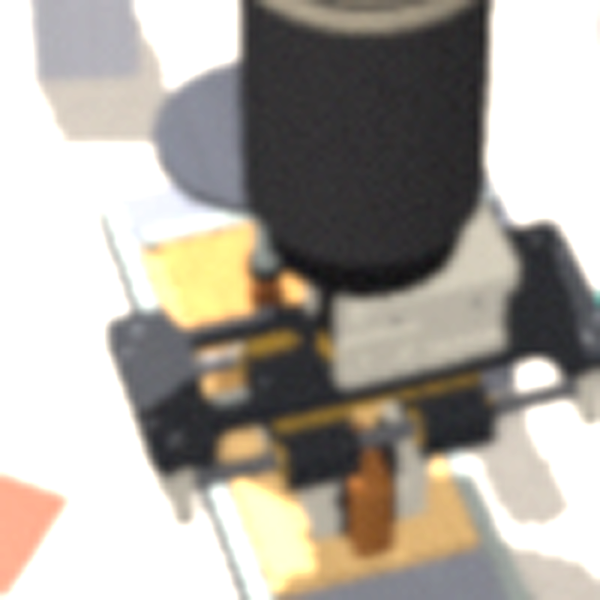

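The side crop shows the button just beneath the foot at about crop (264,265–300), partly hidden by the gripper. I'll release, move off over the first tin, and check with a clear view.

move_arm(rows=[{"delta_pos": [0,0,0],"delta_rot": [0,0,0],"hand": 4.0},{"delta_pos": [0,0,0],"delta_rot": [0,0,0],"hand": 4.0},{"delta_pos": [0,0,0],"delta_rot": [0,0,0],"hand": 4.0},{"delta_pos": [0,0,2],"delta_rot": [0,0,0],"hand": 4.0},{"delta_pos": [0,0,4],"delta_rot": [0,0,0],"hand": 4.0},{"delta_pos": [0,0,4.5],"delta_rot": [0,0,0],"hand": 4.0},{"delta_pos": [0,0,4.5],"delta_rot": [0,0,0],"hand": 5},{"delta_pos": [0,0,4],"delta_rot": [0,0,0],"hand": 6},{"delta_pos": [-0.5,4.0,0],"delta_rot": [0,0,0],"hand": 7},{"delta_pos": [-0.5,4.5,0],"delta_rot": [0,0,-3.1],"hand": 8}])

```text
t: 5.3
eef_pos: [0.5045, -0.1554, 0.2457]
ee_rot: [-3.139, 0.0, -1.568]
force: [0.9, 0.9, -0.1]
width: 0.0661
```

move_arm(rows=[{"delta_pos": [-0.6,4.5,0],"delta_rot": [0,0,-5],"hand": 8.5},{"delta_pos": [-0.6,4.5,0],"delta_rot": [0,0,-5],"hand": 8.5},{"delta_pos": [-0.6,4.5,0],"delta_rot": [0,0,0],"hand": 8.5},{"delta_pos": [-0.6,4.5,0],"delta_rot": [0,0,0],"hand": 8.5},{"delta_pos": [-0.6,4.5,0],"delta_rot": [0,0,0],"hand": 8.5},{"delta_pos": [-0.6,4,0],"delta_rot": [0,0,0],"hand": 8.5},{"delta_pos": [-0.4,0.8,0],"delta_rot": [0,0,0],"hand": 8.5},{"delta_pos": [0,0,0],"delta_rot": [0,0,0],"hand": 8.5},{"delta_pos": [0,0,0],"delta_rot": [0,0,0],"hand": 8.5},{"delta_pos": [0,0,0],"delta_rot": [0,0,0],"hand": 8.5}])

```text
t: 6.3
eef_pos: [0.4643, 0.1165, 0.2445]
ee_rot: [3.141, -0.0, -1.741]
force: [-0.5, -0.0, -0.1]
width: 0.0847
```

```bash
python3 - <<'E'
from h import *
st=get_state();print(st["eef_pos"],st["ee_rot"],st["force"])
t=grab_frame("top");s=grab_frame("side");cv2.imwrite("pics/t3.png",t);cv2.imwrite("pics/s3.png",s)
cv2.imwrite("pics/s3c.png",cv2.convertScaleAbs(cv2.resize(s[205:305,280:380],(600,600),interpolation=cv2.INTER_CUBIC),alpha=1.6))
E
```

```text
[0.46432504 0.1165055  0.24448811] [ 3.14142643e+00 -1.99576621e-04 -1.74053598e+00] [-0.48680787 -0.04254155 -0.11567581]
```

View pics/s3c.png

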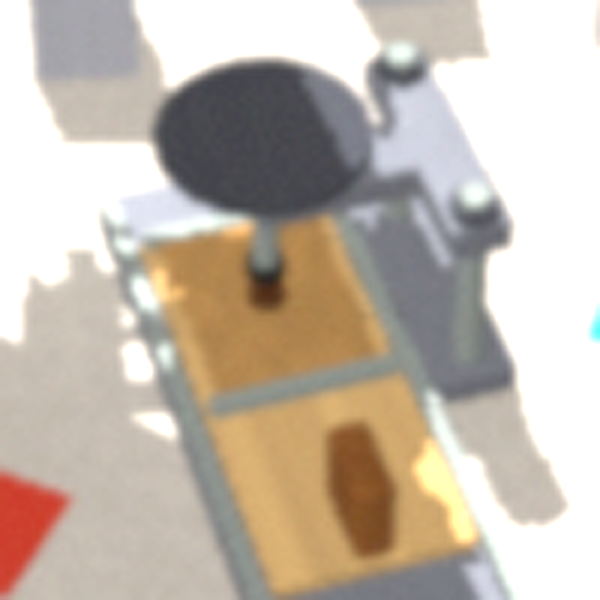

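```bash
python3 - <<'E'
from h import *
s=cv2.imread("pics/s3.png");a=up(s,314,236,22,26,10)
cv2.imwrite("pics/fb.png",cv2.convertScaleAbs(cv2.resize(a,None,fx=2.3,fy=2.3,interpolation=cv2.INTER_CUBIC),alpha=2.2)[:600])
for r in range(244,262): print(r,[tuple(int(v) for v in s[r,c]) for c in range(320,329)])
for y in(-.113,-.109,-.105):
    c=np.array([.5075,y]);print(y,pix("side",[[*c,.048],[*c,.035],[*(c-[-.0005,.009]),.048],[*(c-[-.0005,.009]),.035],[*(c-[-.0005,.009]),.031]]).round(2).tolist())
E
```

```text
244 [(62, 103, 135), (65, 96, 120), (77, 90, 100), (84, 88, 87), (81, 84, 81), (73, 80, 80), (63, 80, 92), (53, 82, 106), (52, 86, 112)]
245 [(52, 87, 114), (62, 86, 106), (77, 89, 95), (85, 90, 87), (82, 85, 82), (74, 80, 81), (61, 78, 92), (54, 83, 107), (51, 85, 112)]
246 [(49, 81, 107), (58, 79, 96), (76, 84, 88), (83, 88, 85), (82, 86, 82), (73, 78, 77), (61, 76, 86), (51, 79, 103), (51, 86, 114)]
247 [(48, 77, 100), (53, 69, 82), (73, 80, 81), (84, 89, 86), (81, 85, 81), (72, 77, 74), (57, 67, 74), (49, 75, 96), (52, 85, 113)]
248 [(44, 72, 95), (50, 63, 75), (69, 74, 73), (80, 83, 79), (80, 83, 80), (69, 72, 70), (52, 59, 65), (45, 67, 86), (49, 81, 107)]
249 [(45, 71, 94), (41, 57, 68), (57, 60, 61), (66, 70, 67), (66, 69, 67), (57, 60, 58), (41, 48, 54), (41, 62, 81), (48, 80, 105)]
250 [(42, 71, 94), (35, 53, 69), (36, 42, 47), (42, 45, 44), (40, 43, 42), (37, 38, 39), (30, 40, 47), (40, 64, 83), (47, 78, 104)]
251 [(46, 76, 102), (38, 59, 78), (25, 37, 49), (22, 29, 34), (24, 26, 31), (23, 27, 33), (26, 41, 54), (41, 69, 90), (48, 81, 108)]
252 [(46, 78, 104), (38, 61, 85)
[... 922 characters left out ...]
8, 84, 111), (50, 85, 112), (50, 85, 113), (50, 85, 112), (50, 85, 112), (49, 83, 110), (47, 81, 108), (49, 81, 107), (48, 80, 107)]
260 [(50, 86, 113), (52, 86, 114), (51, 86, 114), (51, 84, 113), (50, 85, 112), (50, 84, 112), (50, 84, 110), (48, 81, 108), (47, 82, 108)]
261 [(50, 84, 113), (52, 85, 114), (49, 84, 112), (52, 87, 114), (50, 84, 113), (50, 85, 113), (48, 82, 111), (50, 83, 110), (48, 82, 109)]
-0.113 [[324.98, 251.28], [325.04, 254.65], [325.95, 253.6], [326.0, 256.98], [326.02, 258.01]]
-0.109 [[324.63, 250.24], [324.7, 253.61], [325.6, 252.55], [325.66, 255.92], [325.67, 256.95]]
-0.105 [[324.29, 249.2], [324.36, 252.57], [325.25, 251.5], [325.31, 254.88], [325.33, 255.91]]
```

View pics/fb.png

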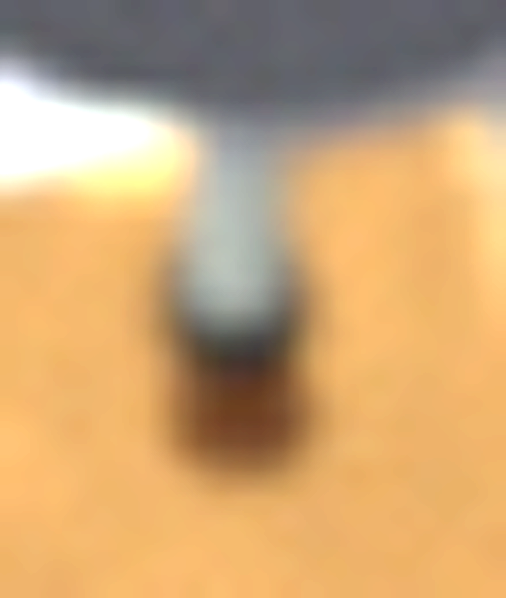

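The close-up shows foot bottom edge at row 251.8 and the button's front edge at row 256.05. A coaxial pair should differ by 4.4 px and I measure 4.2 px, so it is about 1 mm off in y. Laterally both sit at column 324. The button is centred and the foot is up. Next I weigh the nearest tin.

move_arm(rows=[{"delta_pos": [0,0.1,-4],"delta_rot": [0,0,0],"hand": 8.7},{"delta_pos": [0,0,-4.5],"delta_rot": [0,0,0],"hand": 8.7},{"delta_pos": [0,0,-4.5],"delta_rot": [0,0,0],"hand": 8.7},{"delta_pos": [0,0,-3.5],"delta_rot": [0,0,0],"hand": 8.7},{"delta_pos": [0,0,-2],"delta_rot": [0,0,0],"hand": 8.7},{"delta_pos": [0,0,-0.6],"delta_rot": [0,0,0],"hand": 8.7},{"delta_pos": [0,0,0],"delta_rot": [0,0,0],"hand": 4.5},{"delta_pos": [0,0,0],"delta_rot": [0,0,0],"hand": 4.5},{"delta_pos": [0,0,0],"delta_rot": [0,0,0],"hand": 4.5},{"delta_pos": [0,0,0],"delta_rot": [0,0,0],"hand": 4.5}], force=25)

```text
t: 7.4
eef_pos: [0.4648, 0.1189, 0.0547]
ee_rot: [-3.14, 0.002, -1.739]
force: [-0.3, 0.8, 0.3]
width: 0.0611
```

move_arm(rows=[{"delta_pos": [0,0,0],"delta_rot": [0,0,0],"hand": 4.5},{"delta_pos": [0,0,0.3],"delta_rot": [0,0,0],"hand": 4.5},{"delta_pos": [0,0,0.5],"delta_rot": [0,0,0],"hand": 4.5},{"delta_pos": [0,0,0.5],"delta_rot": [0,0,0],"hand": 4.5},{"delta_pos": [0,0,0.5],"delta_rot": [0,0,0],"hand": 4.5},{"delta_pos": [0,0,0.2],"delta_rot": [0,0,0],"hand": 4.5},{"delta_pos": [0,0,0],"delta_rot": [0,0,0],"hand": 4.5},{"delta_pos": [0,0,0],"delta_rot": [0,0,0],"hand": 4.5},{"delta_pos": [0,0,0],"delta_rot": [0,0,0],"hand": 4.5},{"delta_pos": [0,0,0],"delta_rot": [0,0,0],"hand": 4.5}])

```text
t: 8.4
eef_pos: [0.4641, 0.1184, 0.0733]
ee_rot: [3.141, -0.0, -1.739]
force: [-0.9, -0.5, -2.1]
width: 0.054
```

```bash
cat >w.py <<'E'
from h import *
print(get_state()["joint_efforts"].round(2))
for i in range(4): print(get_state()["force"].round(2),get_state()["eef_pos"].round(4)); s=grab_frame("side")
cv2.imwrite("pics/sw.png",s)
E
python3 w.py
```

```text
[ 0.000e+00 -4.019e+01  2.065e+01  5.040e+00 -3.000e-02 -0.000e+00]
[-0.92 -0.47 -2.14] [0.4641 0.1184 0.0733]
[ 0.15  0.4  -1.95] [0.4641 0.1184 0.0734]
[-0.36  0.28 -1.2 ] [0.4642 0.1184 0.0734]
[ 0.24  0.15 -2.36] [0.4642 0.1185 0.0734]
```

First tin reads about 1.9 N, so it is light. Putting it back and moving to the far tin.

move_arm(rows=[{"delta_pos": [0,0,-0.6],"delta_rot": [0,0,0],"hand": 4.5},{"delta_pos": [0,0,-0.6],"delta_rot": [0,0,0],"hand": 4.5},{"delta_pos": [0,0,-0.4],"delta_rot": [0,0,0],"hand": 4.5},{"delta_pos": [0,0,-0.25],"delta_rot": [0,0,0],"hand": 4.5},{"delta_pos": [0,0,-0.1],"delta_rot": [0,0,0],"hand": 4.5},{"delta_pos": [0,0,0],"delta_rot": [0,0,0],"hand": 4.5},{"delta_pos": [0,0,0],"delta_rot": [0,0,0],"hand": 8.7},{"delta_pos": [0,0,0],"delta_rot": [0,0,0],"hand": 8.7},{"delta_pos": [0,0,0],"delta_rot": [0,0,0],"hand": 8.7},{"delta_pos": [0,0,0],"delta_rot": [0,0,0],"hand": 8.7}])

```text
t: 9.6
eef_pos: [0.4643, 0.1186, 0.0541]
ee_rot: [-3.141, 0.0, -1.739]
force: [0.2, -0.1, 0.6]
width: 0.0802
```

move_arm(rows=[{"delta_pos": [0,0,1],"delta_rot": [0,0,0],"hand": 8.7},{"delta_pos": [0,0,3],"delta_rot": [0,0,0],"hand": 8.7},{"delta_pos": [0,0,4.5],"delta_rot": [0,0,0],"hand": 8.7},{"delta_pos": [0,0,3.5],"delta_rot": [0,0,0],"hand": 8.7},{"delta_pos": [3.5,0.4,0],"delta_rot": [0,0,1.2],"hand": 8.7},{"delta_pos": [4.5,0.4,0],"delta_rot": [0,0,0],"hand": 8.7},{"delta_pos": [4.5,0.4,0],"delta_rot": [0,0,0],"hand": 8.7},{"delta_pos": [3.5,0.4,0],"delta_rot": [0,0,0],"hand": 8.7},{"delta_pos": [1.2,0.15,0],"delta_rot": [0,0,0],"hand": 8.7},{"delta_pos": [0,0,0],"delta_rot": [0,0,0],"hand": 8.7}])

```text
t: 10.6
eef_pos: [0.6372, 0.1358, 0.1736]
ee_rot: [3.141, -0.001, -1.719]
force: [-1.4, 0.2, -0.3]
width: 0.0869
```

move_arm(rows=[{"delta_pos": [0,0,-3],"delta_rot": [0,0,0],"hand": 8.7},{"delta_pos": [0,0,-4],"delta_rot": [0,0,0],"hand": 8.7},{"delta_pos": [0,0,-3],"delta_rot": [0,0,0],"hand": 8.7},{"delta_pos": [0,0,-1.5],"delta_rot": [0,0,0],"hand": 8.7},{"delta_pos": [0,0,0],"delta_rot": [0,0,0],"hand": 4.5},{"delta_pos": [0,0,0],"delta_rot": [0,0,0],"hand": 4.5},{"delta_pos": [0,0,0],"delta_rot": [0,0,0],"hand": 4.5},{"delta_pos": [0,0,0],"delta_rot": [0,0,0],"hand": 4.5},{"delta_pos": [0,0,0],"delta_rot": [0,0,0],"hand": 4.5},{"delta_pos": [0,0,0],"delta_rot": [0,0,0],"hand": 4.5}])

```text
t: 11.6
eef_pos: [0.636, 0.1362, 0.0603]
ee_rot: [-3.141, 0.001, -1.718]
force: [-5.4, 0.9, 7.8]
width: 0.054
```

move_arm(rows=[{"delta_pos": [0,0,0],"delta_rot": [0,0,0],"hand": 4.5},{"delta_pos": [0,0,0.3],"delta_rot": [0,0,0],"hand": 4.5},{"delta_pos": [0,0,0.5],"delta_rot": [0,0,0],"hand": 4.5},{"delta_pos": [0,0,0.5],"delta_rot": [0,0,0],"hand": 4.5},{"delta_pos": [0,0,0.5],"delta_rot": [0,0,0],"hand": 4.5},{"delta_pos": [0,0,0.2],"delta_rot": [0,0,0],"hand": 4.5},{"delta_pos": [0,0,0],"delta_rot": [0,0,0],"hand": 4.5},{"delta_pos": [0,0,0],"delta_rot": [0,0,0],"hand": 4.5},{"delta_pos": [0,0,0],"delta_rot": [0,0,0],"hand": 4.5},{"delta_pos": [0,0,0],"delta_rot": [0,0,0],"hand": 4.5}])

```text
t: 12.6
eef_pos: [0.6361, 0.1359, 0.0788]
ee_rot: [3.141, -0.0, -1.718]
force: [0.2, 0.1, -6.2]
width: 0.0539
```

```bash
python3 w.py
```

```text
[-0.000e+00 -6.421e+01  2.567e+01  6.480e+00 -2.000e-02 -0.000e+00]
[ 0.23  0.05 -6.22] [0.6361 0.1359 0.0788]
[-0.01 -0.42 -6.17] [0.6361 0.1359 0.0788]
[-0.35  0.12 -5.99] [0.6361 0.136  0.0789]
[ 0.86  0.3  -6.  ] [0.6362 0.136  0.0789]
```

This one reads about 6.1 N: it is the full tin. Carrying it above the pan.

move_arm(rows=[{"delta_pos": [0,0,1.5],"delta_rot": [0,0,0],"hand": 4.5},{"delta_pos": [0,0,3],"delta_rot": [0,0,0],"hand": 4.5},{"delta_pos": [0,0,4],"delta_rot": [0,0,0],"hand": 4.5},{"delta_pos": [0,0,4],"delta_rot": [0,0,0],"hand": 4.5},{"delta_pos": [0,0,3],"delta_rot": [0,0,0],"hand": 4.5},{"delta_pos": [-0.6,-1.2,1.5],"delta_rot": [0,0,0],"hand": 4.5},{"delta_pos": [-1.1,-2.1,0],"delta_rot": [0,0,0],"hand": 4.5},{"delta_pos": [-1.6,-3.0,0],"delta_rot": [0,0,0],"hand": 4.5},{"delta_pos": [-1.8,-3.4,0],"delta_rot": [0,0,0],"hand": 4.5},{"delta_pos": [-1.8,-3.4,0],"delta_rot": [0,0,0],"hand": 4.5}])

```text
t: 13.8
eef_pos: [0.5657, 0.0036, 0.2493]
ee_rot: [3.141, -0.0, -1.718]
force: [0.2, -0.8, -5.6]
width: 0.0542
```

move_arm(rows=[{"delta_pos": [-1.8,-3.4,0],"delta_rot": [0,0,0],"hand": 4.5},{"delta_pos": [-1.8,-3.4,0],"delta_rot": [0,0,0],"hand": 4.5},{"delta_pos": [-1.4,-2.6,0],"delta_rot": [0,0,0],"hand": 4.5},{"delta_pos": [-0.8,-1.4,0],"delta_rot": [0,0,0],"hand": 4.5},{"delta_pos": [-0.3,-0.55,0],"delta_rot": [0,0,0],"hand": 4.5},{"delta_pos": [0,0,-1.5],"delta_rot": [0,0,0],"hand": 4.5},{"delta_pos": [0,0,-1.0],"delta_rot": [0,0,0],"hand": 4.5},{"delta_pos": [0,0,0],"delta_rot": [0,0,0],"hand": 4.5},{"delta_pos": [0,0,0],"delta_rot": [0,0,0],"hand": 4.5},{"delta_pos": [0,0,0],"delta_rot": [0,0,0],"hand": 4.5}])

```text
t: 14.8
eef_pos: [0.5068, -0.1082, 0.2245]
ee_rot: [-3.141, -0.0, -1.718]
force: [0.1, 0.4, -4.9]
width: 0.054
```

```bash
python3 - <<'E'
from h import *
st=get_state();print(st["eef_pos"],st["ee_rot"],st["force"])
s=grab_frame("side");cv2.imwrite("pics/s4c.png",cv2.convertScaleAbs(cv2.resize(s[145:295,260:410],(600,600),interpolation=cv2.INTER_CUBIC),alpha=1.5))
E
```

```text
[ 0.50678084 -0.10821685  0.22452651] [-3.14101669e+00 -1.06904709e-04 -1.71769140e+00] [ 0.14442899  0.43061762 -4.85205981]
```

View pics/s4c.png

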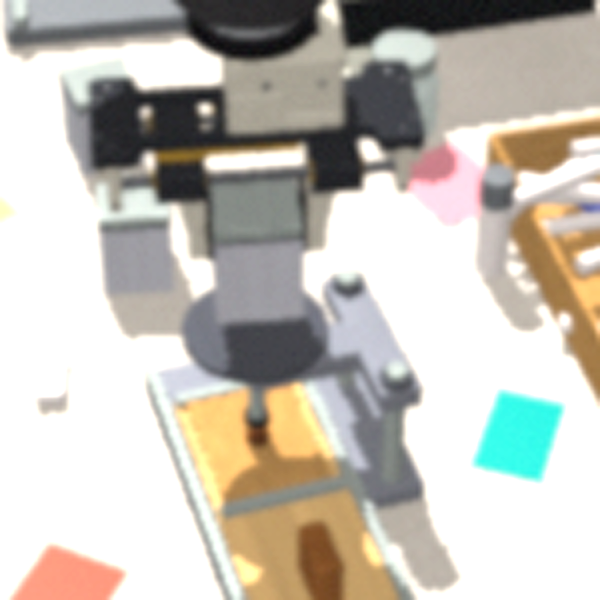

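The side crop shows the tin held upright about 3 cm above the pan and centred on it, with the foot still up above the button. Lowering slowly.

move_arm(rows=[{"delta_pos": [0,0,-0.6],"delta_rot": [0,0,0],"hand": 4.5},{"delta_pos": [0,0,-0.7],"delta_rot": [0,0,0],"hand": 4.5},{"delta_pos": [0,0,-0.6],"delta_rot": [0,0,0],"hand": 4.5},{"delta_pos": [0,0,-0.5],"delta_rot": [0,0,0],"hand": 4.5},{"delta_pos": [0,0,-0.4],"delta_rot": [0,0,0],"hand": 4.5},{"delta_pos": [0,0,-0.3],"delta_rot": [0,0,0],"hand": 4.5},{"delta_pos": [0,0,-0.3],"delta_rot": [0,0,0],"hand": 4.5},{"delta_pos": [0,0,-0.3],"delta_rot": [0,0,0],"hand": 4.5},{"delta_pos": [0,0,0],"delta_rot": [0,0,0],"hand": 4.5},{"delta_pos": [0,0,0],"delta_rot": [0,0,0],"hand": 4.5}])

```text
t: 15.85
eef_pos: [0.5061, -0.1086, 0.1871]
ee_rot: [3.141, -0.0, -1.718]
force: [-2.2, -0.1, -1.2]
width: 0.0538
```

move_arm(rows=[{"delta_pos": [0,0,-0.1],"delta_rot": [0,0,0],"hand": 4.5},{"delta_pos": [0,0,-0.1],"delta_rot": [0,0,0],"hand": 4.5},{"delta_pos": [0,0,-0.1],"delta_rot": [0,0,0],"hand": 4.5},{"delta_pos": [0,0,-0.1],"delta_rot": [0,0,0],"hand": 4.5},{"delta_pos": [0,0,0],"delta_rot": [0,0,0],"hand": 4.5},{"delta_pos": [0,0,0],"delta_rot": [0,0,0],"hand": 4.5},{"delta_pos": [0,0,0],"delta_rot": [0,0,0],"hand": 4.5},{"delta_pos": [0,0,0],"delta_rot": [0,0,0],"hand": 4.5},{"delta_pos": [0,0,0],"delta_rot": [0,0,0],"hand": 4.5},{"delta_pos": [0,0,0],"delta_rot": [0,0,0],"hand": 4.5}])

```text
t: 16.85
eef_pos: [0.5063, -0.1086, 0.1831]
ee_rot: [-3.141, -0.0, -1.718]
force: [-2.1, -1.6, -1.4]
width: 0.054
```

```bash
python3 - <<'E'
from h import *
st=get_state();print(st["eef_pos"],st["ee_rot"],st["force"])
s=grab_frame("side");cv2.imwrite("pics/s5c.png",cv2.convertScaleAbs(cv2.resize(s[145:295,260:410],(600,600),interpolation=cv2.INTER_CUBIC),alpha=1.5))
print(get_state()["force"])
E
```

```text
[ 0.50627135 -0.10855214  0.18312411] [-3.14148113e+00 -3.37933460e-05 -1.71843066e+00] [-2.13938306 -1.59558562 -1.37585895]
[-1.82149654 -1.27070111 -2.26751725]
```

View pics/s5c.png

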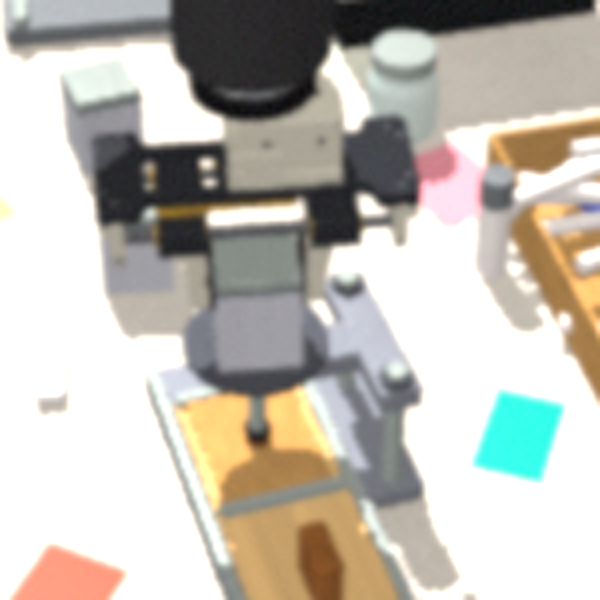

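The tin now stands on the pan and the foot hides the button almost entirely. The wrist still carries about 1.8 N, so a few more tenths of a millimetre remain.

move_arm(rows=[{"delta_pos": [0,0,-0.05],"delta_rot": [0,0,0],"hand": 4.5},{"delta_pos": [0,0,-0.05],"delta_rot": [0,0,0],"hand": 4.5},{"delta_pos": [0,0,-0.05],"delta_rot": [0,0,0],"hand": 4.5},{"delta_pos": [0,0,0],"delta_rot": [0,0,0],"hand": 4.5},{"delta_pos": [0,0,0],"delta_rot": [0,0,0],"hand": 4.5},{"delta_pos": [0,0,0],"delta_rot": [0,0,0],"hand": 4.5},{"delta_pos": [0,0,0],"delta_rot": [0,0,0],"hand": 4.5},{"delta_pos": [0,0,0],"delta_rot": [0,0,0],"hand": 4.5},{"delta_pos": [0,0,0],"delta_rot": [0,0,0],"hand": 4.5},{"delta_pos": [0,0,0],"delta_rot": [0,0,0],"hand": 4.5}])

```text
t: 17.9
eef_pos: [0.5063, -0.1086, 0.1823]
ee_rot: [-3.141, -0.0, -1.718]
force: [-4.7, -0.5, 6.0]
width: 0.0538
```

Force rose to +6 N, so the foot is bottomed on the button. Releasing gently and rising.

move_arm(rows=[{"delta_pos": [0,0,0],"delta_rot": [0,0,0],"hand": 5.6},{"delta_pos": [0,0,0],"delta_rot": [0,0,0],"hand": 5.8},{"delta_pos": [0,0,0],"delta_rot": [0,0,0],"hand": 6.2},{"delta_pos": [0,0,0],"delta_rot": [0,0,0],"hand": 7},{"delta_pos": [0,0,0],"delta_rot": [0,0,0],"hand": 8},{"delta_pos": [0,0,0],"delta_rot": [0,0,0],"hand": 8.7},{"delta_pos": [0,0,0],"delta_rot": [0,0,0],"hand": 8.7},{"delta_pos": [0,0,0.5],"delta_rot": [0,0,0],"hand": 8.7},{"delta_pos": [0,0,1],"delta_rot": [0,0,0],"hand": 8.7},{"delta_pos": [0,0,2],"delta_rot": [0,0,0],"hand": 8.7}])

```text
t: 18.9
eef_pos: [0.5055, -0.1085, 0.2165]
ee_rot: [3.139, -0.0, -1.719]
force: [0.4, 0.5, 0.8]
width: 0.087
```

move_arm(rows=[{"delta_pos": [0,0,3],"delta_rot": [0,0,0],"hand": 8.7},{"delta_pos": [0,0,4],"delta_rot": [0,0,0],"hand": 8.7},{"delta_pos": [0,0,3],"delta_rot": [0,0,0],"hand": 8.7},{"delta_pos": [0,3,0],"delta_rot": [0,0,0],"hand": 8.7},{"delta_pos": [0,4.5,0],"delta_rot": [0,0,0],"hand": 8.7},{"delta_pos": [0,4.5,0],"delta_rot": [0,0,0],"hand": 8.7},{"delta_pos": [0,4.5,0],"delta_rot": [0,0,0],"hand": 8.7},{"delta_pos": [0,4.5,0],"delta_rot": [0,0,0],"hand": 8.7},{"delta_pos": [0,4.5,0],"delta_rot": [0,0,0],"hand": 8.7},{"delta_pos": [0,3,0],"delta_rot": [0,0,0],"hand": 8.7}])

```text
t: 19.9
eef_pos: [0.506, 0.1791, 0.3177]
ee_rot: [-3.141, 0.001, -1.717]
force: [0.1, -0.1, -0.6]
width: 0.0874
```

```bash
python3 - <<'E'
from h import *
from m import lid
st=get_state();print(st["eef_pos"],st["force"])
s=grab_frame("side");t=grab_frame("top");cv2.imwrite("pics/s6.png",s);cv2.imwrite("pics/t6.png",t)
a=cv2.convertScaleAbs(cv2.resize(s[145:295,260:410],(400,400),interpolation=cv2.INTER_CUBIC),alpha=1.5)
b=cv2.convertScaleAbs(cv2.resize(t[140:260,210:450],(400,200),interpolation=cv2.INTER_CUBIC),alpha=1.5)
cv2.imwrite("pics/e.png",cv2.hconcat([a,cv2.copyMakeBorder(b,0,200,0,0,0)]))
E
```

```text
[0.50599774 0.17909599 0.3176834 ] [ 0.09686489 -0.10930049 -0.60091724]
```

View pics/e.png

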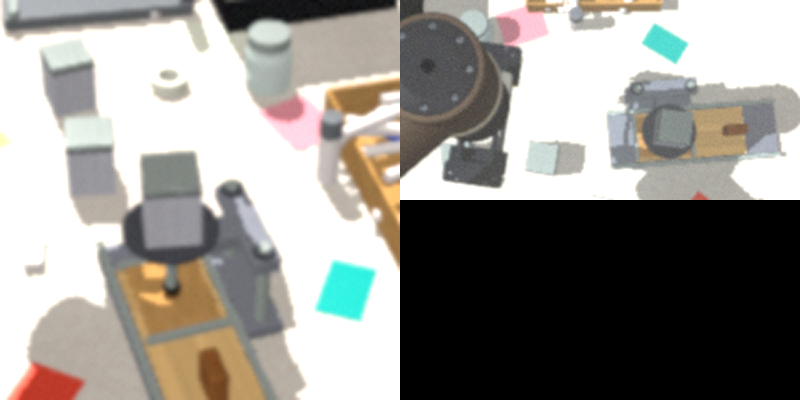

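The tin stands upright in the middle of the pan, and the other two tins and the bystanders are in place. Now I measure the lid height and the foot.

```bash
python3 - <<'E'
from h import *
from p import big,cen
s=cv2.imread("pics/s6.png");t=cv2.imread("pics/t6.png")
for r in range(248,260): print(r,s[r,322:327].tolist())
for n,im in(("side",s),("top",t)):
    print(n,pix(n,[[.5063,-.1085,.196],[.5063,-.1085,.208]]).round(1).tolist())
a=up(s,305,195,40,30);g=a.astype(int)
m=(g[...,1]-g[...,2]>2)&(g[...,1]>=g[...,0]);k=big(m,15);b=a.copy();cv2.drawContours(b,[k],-1,(0,0,255),1);cs=cen(k,305,195)
a2=up(t,355,198,40,40);g=a2.astype(int);m=(g[...,1]-g[...,2]>2)&(g.max(2)>75);k=big(m,25);cv2.drawContours(a2,[k],-1,(0,0,255),1);ct=cen(k,355,198)
cv2.imwrite("pics/lf.png",cv2.convertScaleAbs(cv2.hconcat([cv2.copyMakeBorder(b,0,80,0,0,0),a2]),alpha=1.7))
print(cs,ct,tri(ct,cs))
E
```

```text
248 [[80, 97, 109], [84, 90, 89], [80, 84, 80], [72, 77, 78], [61, 78, 91]]
249 [[78, 90, 97], [82, 87, 85], [80, 84, 80], [71, 76, 76], [60, 73, 84]]
250 [[76, 83, 86], [81, 86, 83], [80, 84, 80], [71, 75, 72], [55, 65, 71]]
251 [[70, 76, 76], [80, 84, 81], [79, 83, 80], [68, 71, 68], [52, 57, 61]]
252 [[58, 63, 63], [71, 73, 71], [71, 75, 72], [60, 62, 60], [42, 46, 50]]
253 [[38, 45, 52], [47, 49, 48], [48, 50, 49], [37, 39, 39], [28, 33, 40]]
254 [[31, 46, 60], [28, 31, 37], [23, 27, 30], [20, 27, 30], [23, 34, 46]]
255 [[31, 56, 80], [25, 38, 55], [20, 33, 48], [21, 34, 49], [26, 45, 63]]
256 [[45, 78, 106], [35, 60, 83], [32, 54, 76], [31, 54, 75], [38, 64, 87]]
257 [[61, 104, 139], [53, 89, 119], [46, 78, 105], [43, 73, 99], [42, 74, 100]]
258 [[70, 120, 158], [63, 108, 144], [55, 93, 125], [48, 82, 109], [45, 79, 104]]
259 [[61, 104, 138], [56, 98, 131], [52, 90, 120], [49, 83, 110], [47, 80, 106]]
side [[323.3, 208.5], [323.2, 204.9]]
top [[374.6, 216.0], [375.2, 215.6]]
[323.22403503 210.27421951] [375.43180144 216.1106178 ] (array([ 0.50582758, -0.11124698,  0.19281869]), np.float64(0.000939481181841396))
```

View pics/lf.png

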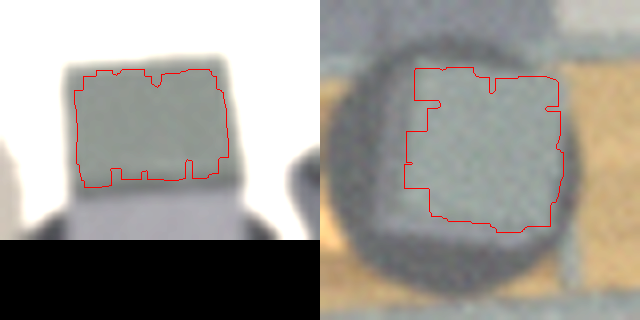

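Foot edge moved from row 251.8 to about 254.9, which is the full 12 mm. The lid triangulates to (0.506,-0.111,0.193), where fully down should give about 0.196 and up 0.208. Handing in.

```bash
python3 -c "
from station import *
print(job_done())"
```

```text
the job is handed in; nothing more can be done
None
```

The job is handed in: the full tin stands in the middle of the pan and holds the foot down on the button. `job_done()` gave no verdict, so this rests on my own checks.

**What I did:**
- I slid the carriage about 57 mm by its grip. The button then sat about 1 mm from the foot's axis in the side view, with the foot still up.
- I weighed two tins. The nearest read about 1.9 N and went back in its place. The far one read about 6.1 N, so it is the full tin. I did not lift the third.
- I set the full tin slowly on the pan until the foot bottomed on the button, then let go and backed away.

**Last checks:**
- **Foot:** it dropped 3.1 px in the side view, which matches the full 12 mm.
- **Tin on the pan:** its lid measured (0.506, -0.111, 0.193) m, within about 3 mm of the pan's centre. The height is 3 mm below the expected 0.196 m; the lid outline was ragged, so I put that down to the measurement.
- **The other tins and bystanders:** in the side view both tins were upright on the table and the bystanders in view had not visibly moved, but I did not re-measure them. The arm hid part of the overhead view.
- **Pan centre:** my estimates from the two cameras differed by 2–3 mm, well inside the 25 mm allowed.

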